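# Touch off the hold-down shoe and back it off four clicks

## Task

Set the hold-down jig for the next lamination: turn the black click knob clockwise until the shoe just bears on the board and the knob refuses the next click, gently, without forcing it. Then turn it back exactly four clicks, and after that throw the red lever right over to lock it. Leave the boards and the other things on the bench where they lie.

Things in the scene. Friction and masses are not known exactly. Their poses are not given: they have to be found in the camera images.
- jig: Green hold-down jig bolted to the bench: an overarm (60 mm wide, top face 98 mm above the bench) that reaches from a mast over a board. Origin: on the bench, straight below the axis of the knob and shoe; z up, y from the knob axis towards the mast (mast centre 140 mm along y), x across the overarm. It stands turned by up to 0.35 rad either way.
- knob_grip (a point): Point on the vertical axis of the click knob, 10 mm below its top: the height to grip. The knob is a round black fluted knob, 40 mm in diameter and 36 mm tall, with a white line on its top, standing on a flat 56 mm dial plate with one tick per click; its underside is 101 mm and its top 137 mm above the bench.
- knob (a joint): Click knob, rad, grows clockwise from above (lowers the shoe). 20 clicks a turn: click k rests at 0.314 k, k = 0 to 16; let go, it settles in the nearest click. Free, its torque swings within +-0.08 N m in each click. The shoe meets the board at a click place, within 0.1 click. From there it stiffens: 0.15 N m is a firm feel, 0.2 click past; over 0.23 it is being forced.
- shoe: Hold-down shoe under the overarm, straight below the knob: a dark disc 40 mm across, 8 mm thick, on a steel rod. Origin: centre of its underside, 45.9 mm above the bench with the knob at 0, 2.0 mm lower each click. On the board it is stiff: 1 mm (half a click) too far gives about 36 N, more than 40 N is too much.
- lock (a joint): Red-balled lock lever on top of the mast, rad: 0 = unlocked, leaning to the jig's -x side; 1.0 = locked, leaning to the jig's +x side. It swings over in the jig's x-z plane, stays where it is left and takes about 1 N at the ball.
- lock_tip (a point): Centre of the red ball (26 mm across) of the lock lever; 60 mm from its pivot, which lies 120 mm above the bench and 140 mm along the jig's y from the knob axis.
- board_a: Pale plywood board, 180 x 90 mm, lying flat; origin at the centre of its underside. One of the three boards, any of them, lies under the shoe and the others are spares. Thickness not measured: somewhere between 15 and 30 mm, different for each board.
- board_b: Light wooden board, 180 x 90 mm, lying flat, thickness not measured; origin at the centre of its underside.
- board_c: Plank-grained board, 180 x 90 mm, lying flat, thickness not measured; origin at the centre of its underside.
- glue: Glue bottle, 60 mm across, 170 mm tall, standing; a bystander. Origin at its underside.
- screws: Glass jar, 64 mm across, 70 mm tall; a bystander. Origin at its underside.
- mug: Blue mug, 80 mm across, 90 mm tall; a bystander. Origin at its underside.
- hammer: Hammer lying on the left; a bystander.
- driver: Screwdriver with orange handle lying beyond the jig; a bystander.
Not all that is in view belongs to the job. What is meant by the jig is not brown, and is the larger of those in its own colour.

How it is judged:
By the outcome, as a careful person would: the job done as asked, in the order asked, and still so for the second after the job is handed in, with the robot touching nothing.
It also fails if it takes over 67 s, if anything falls off the work surface, if the arm or the gripper's body presses on something with over 40 N, if the wrist force passes 120 N, or if a joint passes its speed limit or range.

## Robot

A 6-joint arm with a two-finger parallel gripper is mounted at the origin on the work surface. World frame = base frame: x ahead of the robot, y to its left, z up, the work surface at z = 0. Lengths are in m, angles in rad, forces in N, time in s.
With the tool pointing down it reaches from about 0.275 to 0.825 m from the base axis. Payload 4.9 kg.
Tool frame: the origin (TCP) lies midway between the tips of the shut fingers; the grasp point (between the pads) lies 19 mm behind it (grip_point_offset is the distance from the TCP to the grasp point, in m); z points along the fingers, x is the direction in which the jaws open and shut, and the axes are right-handed (so a half turn about z gives the same grasp; the last joint's range is limited). The gripper opens to 85 mm and grips with 20 to 120 N. Pads are 22 mm wide; open, the fingers measure 114 mm over their backs; the gripper's body (76 mm by 85 mm) begins 54 mm behind the grasp point. The pads swing forward as they close: fully open they stand 13 mm farther back than shut.
Start: joints at [0.98, 0.326, -0.193, 1.052, 0, 1.437], TCP at [0.243, 0.494, 0.231] pointing down, gripper open.
Joint ranges: [-2.65, 2.65], [-0.97, 1.79], [-1.3, 1.35], [-1.93, 2.1], [-1.47, 1.37], [-3.14, 3.14]. Speed limits (rad/s): [2.57, 2.57, 3.14, 3.14, 3.14, 3.14].

## Interface

Orientations are given as a rotation vector (axis times angle).
In Python, from cell import * gives the robot as it stands. Calls block until the motion is done:
- movep(position, orientation): joint-space move of the TCP to a pose.
- move_l(position, velocity=0.15, rot=None, until_force=None): straight line of the TCP; rot=None keeps the orientation; velocity is the mean speed in m/s. With until_force (N) it stops when the force on the tool has changed by that much, and returns True; else False.
- set_joints(angles): joint-space move.
- let_go() and grab(newtons=None): open the fingers fully, or close them until they stop; newtons is the grip in N (None keeps the last).
- sleep(seconds).
- ik(position, orientation): joint angles nearest the present ones, or None.
- get_state(): the state.
- grab_frame(name): name is "scene" or "top" or "wrist"; returns a dict with "img" (400x640x3 uint8, red, green, blue), "fx", "fy", "cx", "cy" (pixels), "cam_to_world" (4x4, takes a point from camera to world coordinates); the wrist camera has in their place "T_tool_cam" (4x4, takes a point from camera to tool coordinates, whose origin is the TCP and whose axes are the tool frame's). Camera axes: x right, y down, z forward; pixel columns grow to the right and rows downward; lengths in m; the calibration is good to about 2 mm. The wrist camera is an equidistant fisheye: a pixel r from the principal point sees the ray r / f radians off the axis. A picture is of the moment at which its call begins: read the wrist's pose just before it. There is no depth.
A pose or a line that the arm cannot do raises MotionError and nothing moves.
- sign_off(): hands the job in, once; it reports no verdict.
Trained networks look in the newest picture that a camera, given by its name, has taken for a name from the list of things; names that differ only in an ending like _2 or _b are one class to them, and where a whole thing is asked for, a point or a joint stands for the part that bears it (a point fixed in the world has none). Each returns a list of dicts, best first, with "score" (0 to 1); they miss things now and then, are a little off and sometimes report something else, mostly with a low value. They report only what shows in the picture. A call takes as long as a camera call. They do not tell look-alikes from the thing itself.
- spot_in(camera, name): "centre" ([column, row] in pixels, amid what is visible of it).
- silhouettes(camera, name): "mask" (400x640 bool, what is visible of it) and "centre" ([column, row] in pixels, amid what is visible of it).
- tip_of(camera, name): "centre" ([column, row] in pixels: a listed point, or the origin of a listed thing).
The state is a dict: "clock": time; "q": joint angles; "joint_velocities": joint speeds; "tau": joint torques, N m; "position": TCP position; "eef_rot": TCP orientation; "contact_force": force on the tool from outside, world axes, zero at the start; "wrist_torque": the same for the moment, N m; "finger_gap": opening from 0.0 (shut) to 1.0 (fully open).
Only numpy, scipy, OpenCV 4.12 (cv2) and the standard library are available. Lean on these libraries where they do the work, as an engineer would, in place of code of your own. Each camera call takes 0.05 s, during which the arm holds its last target. There are 200 camera calls.

## Working session

There is one attempt and no reset: what is moved stays moved. The work goes in short steps, each a Python script; the robot and the scene stay as the last script left them, time stands still between calls to the robot, and variables do not carry over. Pictures are saved under pics/ and viewed, about 8 in all and at most 12, crops included, and the job is handed in when it is done.

```bash
ls; mkdir -p pics; python3 - <<'E'
from cell import *
import cv2
for c in ("scene","top"):
    f=grab_frame(c); cv2.imwrite(f"pics/{c}0.png",f["img"][:,:,::-1])
    print(c,f["fx"],f["cx"],f["cy"],f["cam_to_world"].round(3).tolist())
    for n in ("jig","shoe","lock","lock_tip","knob","knob_grip","board_a"):
        for fn in (spot_in,tip_of):
            try: print(n,fn.__name__,[(round(d["score"],2),[round(x) for x in d["centre"]]) for d in fn(c,n)][:5])
            except Exception as e: print(n,fn.__name__,e)
print(get_state())
E
```

```text
pics
scene 447.20288513165787 315.630312643164 198.99254893574826 [[0.263, 0.593, -0.761, 1.767], [0.965, -0.167, 0.204, -0.305], [-0.006, -0.788, -0.616, 1.11], [0.0, 0.0, 0.0, 1.0]]
jig call [(0.81, [339, 194]), (0.66, [368, 162]), (0.59, [203, 181])]
jig call [(0.83, [316, 214]), (0.8, [355, 177]), (0.71, [181, 204]), (0.63, [418, 226])]
shoe call []
shoe call [(0.52, [314, 206])]
lock call [(0.23, [315, 184]), (0.2, [240, 222])]
lock call it knows: board, driver, glue, hammer, jig, knob_grip, lock_tip, mug, screws, shoe
lock_tip call [(0.6, [203, 152])]
lock_tip call [(0.63, [342, 163]), (0.54, [204, 152]), (0.43, [374, 140])]
knob call [(0.68, [315, 191]), (0.47, [178, 175])]
knob call it knows: board, driver, glue, hammer, jig, knob_grip, lock_tip, mug, screws, shoe
knob_grip call [(0.62, [177, 178]), (0.46, [357, 158])]
knob_grip call [(0.68, [178, 176]), (0.62, [314, 185]), (0.48, [357, 156]), (0.48, [314, 205])]
board_a call [(0.82, [318, 218]), (0.59, [204, 248])]
board_a call [(0.84, [205, 250]), (0.69, [237, 223]), (0.63, [313, 213])]
top 424.6318994373951 321.67526504531
[... 1061 characters left out ...]
8, [324, 218])]
{'clock': 1.3, 'q': array([ 9.79773442e-01,  3.26196155e-01, -1.92597308e-01,  1.05200398e+00,
       -2.31124989e-05,  1.43661424e+00]), 'joint_velocities': array([ 1.66393271e-05, -3.39100131e-04, -1.50589624e-03,  1.15712357e-03,
       -1.95588709e-04, -5.64711082e-04]), 'tau': array([ 1.14405371e-03, -4.43330741e+01,  2.62754488e+01,  1.02792048e-03,
        1.02292179e-04, -4.38317414e-06]), 'position': array([0.24260955, 0.49361751, 0.23128396]), 'eef_rot': array([2.66674340e+00, 1.66070729e+00, 1.32959432e-05]), 'contact_force': array([-0.1854474 , -0.0238896 ,  0.07636142]), 'wrist_torque': array([0.01166237, 0.0628116 , 0.02533972]), 'finger_gap': 0.996641805290414}
```

View pics/scene0.png

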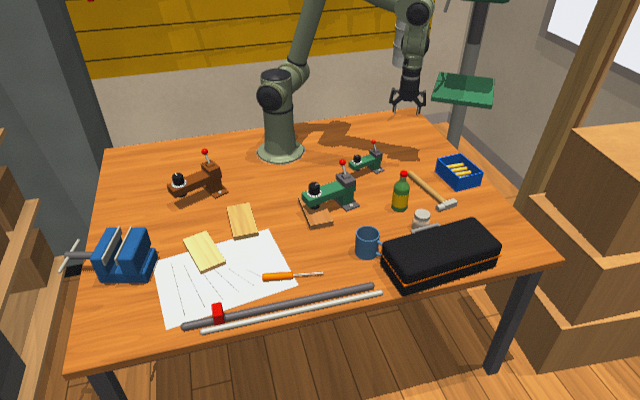

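View pics/top0.png

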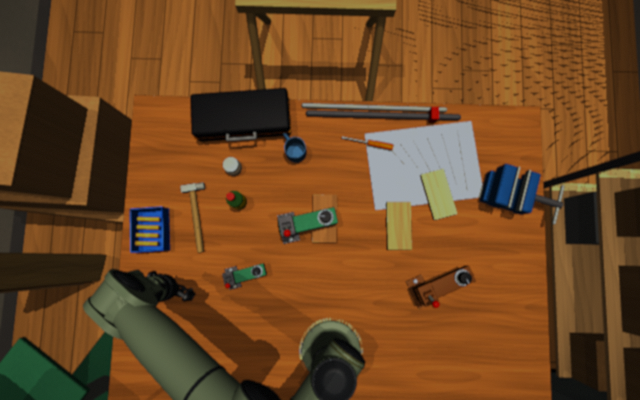

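Scene: the candidate jigs are brown (top view 440,285), small green (245,275) and large green (310,222). The large green one, with a board under its shoe, fits the description. Next I triangulate its knob and go above it for a close look.

```bash
cat > h.py <<'E'
from cell import *
import numpy as np, cv2
from scipy.spatial.transform import Rotation as R
def onplane(f,px,z):
    T=np.array(f["cam_to_world"]); d=T[:3,:3]@np.array([(px[0]-f["cx"])/f["fx"],(px[1]-f["cy"])/f["fy"],1]); o=T[:3,3]
    return o+d*(z-o[2])/d[2]
def down(a):  # tool pointing down, tool x at world angle a
    return R.from_matrix(np.array([[np.cos(a),np.sin(a),0],[np.sin(a),-np.cos(a),0],[0,0,-1]])).as_rotvec()
def wrist_on(f,st,px,z):
    T=np.eye(4);T[:3,:3]=R.from_rotvec(st["eef_rot"]).as_matrix();T[:3,3]=st["position"];T=T@np.array(f["T_tool_cam"])
    u=np.array([px[0]-f["cx"],px[1]-f["cy"]]);r=np.hypot(*u);th=r/f["fx"]
    d=T[:3,:3]@np.r_[np.sin(th)*u/max(r,1e-9),np.cos(th)];o=T[:3,3]
    return o+d*(z-o[2])/d[2]
E
python3 - <<'E'
from h import *
s=grab_frame("scene");t=grab_frame("top")
print("grip",onplane(s,(314,185),.127),onplane(t,(323,216),.127))
for z in(.16,.17,.175):print("tip",z,onplane(s,(342,163),z),onplane(t,(288,234),z))
k=onplane(t,(323,216),.127)
for a in(1.57,0,0.8,-.8):
    q=ik([k[0],k[1],.27],down(a)); print(a,q)
a=cv2.resize(s["img"][140:240,280:400],None,fx=5,fy=5,interpolation=cv2.INTER_CUBIC);cv2.imwrite("pics/c1.png",a[:,:,::-1])
E
```

```text
grip [0.47099852 0.0369473  0.127     ] [0.48028251 0.0407566  0.127     ]
tip 0.16 [0.40577207 0.16620495 0.16      ] [0.41292236 0.15816834 0.16      ]
tip 0.17 [0.42010503 0.16124358 0.17      ] [0.41251484 0.15739567 0.17      ]
tip 0.175 [0.42727151 0.1587629  0.175     ] [0.41231108 0.15700933 0.175     ]
1.57 [-0.06863719  0.17509073 -0.29295509  1.10275051  0.         -0.06784087]
0 [-0.06863719  0.17509073 -0.29295509  1.10275051  0.          1.50215913]
0.8 [-0.06863719  0.17509073 -0.29295509  1.10275051  0.          0.70215913]
-0.8 [-0.06863719  0.17509073 -0.29295509  1.10275051  0.          2.30215913]
```

View pics/c1.png

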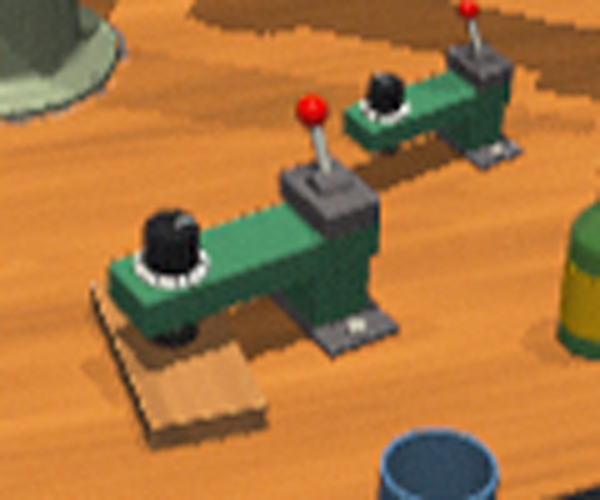

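Confirmed: the large green jig in front (knob at crop 172,243) holds a board; the small look-alike is behind it. Moving above the knob with joint 6 wound back, so that one grasp covers the whole turn.

```bash
python3 - <<'E'
from h import *
k=np.array([.476,.039])
q=np.array(ik([k[0],k[1],.25],down(0))); q[5]=-2.5
set_joints(q)
sleep(.2)
st=get_state(); f=grab_frame("wrist")
print(st["clock"],st["position"],st["contact_force"],st["wrist_torque"],st["q"], f["fx"],f["cx"],f["cy"])
print(np.round(f["T_tool_cam"],3).tolist())
for n,z in(("knob_grip",.127),("lock_tip",.17),("jig",0),("shoe",.03)):
    print(n,[(round(d["score"],2),np.round(d["centre"]),wrist_on(f,st,d["centre"],z).round(4)) for d in tip_of("wrist",n)][:4])
for d in silhouettes("wrist","knob")[:3]:
    m=d["mask"];c=cv2.minEnclosingCircle(np.argwhere(m)[:,::-1].astype(np.float32)); print(d["score"],d["centre"],m.sum(),c)
cv2.imwrite("pics/w1.png",f["img"][:,:,::-1])
E
```

```text
4.8833 [0.47596799 0.03914783 0.24997782] [ 0.31402041  0.75453288 -0.1142528 ] [0.00942368 0.04884307 0.02486079] [-7.26589702e-02  1.79156602e-01 -3.40119125e-01  1.05157273e+00
 -8.36063017e-06 -2.49991289e+00] 309.70691628693146 315.1277527083567 200.8600786226651
[[1.0, 0.001, 0.001, -0.0], [-0.001, 0.944, 0.329, -0.086], [-0.001, -0.329, 0.944, -0.143], [0.0, 0.0, 0.0, 1.0]]
knob_grip [(0.78, array([318., 189.]), array([0.4778, 0.0344, 0.127 ]))]
lock_tip [(0.7, array([258., 335.]), array([0.413 , 0.1676, 0.17  ]))]
jig [(0.83, array([317., 160.]), array([ 0.4782,  0.0346, -0.    ])), (0.68, array([477.,  42.]), array([ 0.4657, -0.2428,  0.    ])), (0.59, array([291., 335.]), array([0.2796, 0.264 , 0.    ])), (0.56, array([601.,  79.]), array([ 0.2819, -0.4496,  0.    ]))]
shoe [(0.63, array([620.,  78.]), array([ 0.2721, -0.4716,  0.03  ]))]
0.96 [316.7, 186.5] 1878 ((317.0, 185.0), 25.632110595703125)
0.73 [90.2, 302.2] 710 ((134.0, 325.0), 67.35735321044922)
```

View pics/w1.png

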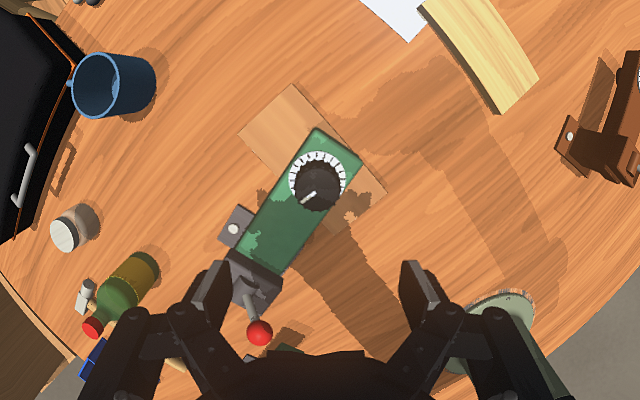

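The wrist view shows the knob at (317,186), its white line pointing roughly to the mast, and the red ball at (258,333). I'll repeat the look with the wrist half a turn round, to cancel the hand-eye offset.

```bash
python3 - <<'E'
from h import *
q=np.array(get_state()["q"])
for q6 in(-2.5+np.pi,-2.5+np.pi/2,-2.5):
    q[5]=q6; set_joints(q); sleep(.15)
    st=get_state(); f=grab_frame("wrist")
    for n,z in(("knob_grip",.127),("lock_tip",.17)):
        print(n,[(round(d["score"],2),np.round(d["centre"]),wrist_on(f,st,d["centre"],z).round(4)) for d in tip_of("wrist",n)][:2])
    d=silhouettes("wrist","knob")[0]; m=d["mask"].astype(np.uint8)
    c=[int(v) for v in d["centre"]]; print("sil",d["centre"],wrist_on(f,st,d["centre"],.127).round(4))
    g=f["img"].astype(int)
    # white line inside knob: bright pixels close to centre
    yy,xx=np.mgrid[:400,:640]; w=(g.min(2)>130)&(np.hypot(xx-c[0],yy-c[1])<21)
    P=np.array([wrist_on(f,st,(x,y),.137)[:2] for y,x in np.argwhere(w)])
    print(st["clock"],len(P)); 
    if len(P)>4: print("line pts mean",P.mean(0).round(4)," dir",np.linalg.svd(P-P.mean(0))[2][0].round(3))
    # green overarm top
    hsv=cv2.cvtColor(f["img"],cv2.COLOR_RGB2HSV)
    gm=((hsv[...,0]>60)&(hsv[...,0]<90)&(hsv[...,1]>80)&(hsv[...,2]>90)&(np.hypot(xx-c[0],yy-c[1])<110)).astype(np.uint8)
    gm=cv2.morphologyEx(gm,cv2.MORPH_OPEN,np.ones((3,3)));P=np.array([wrist_on(f,st,(x,y),.098)[:2] for y,x in np.argwhere(gm>0)],np.float32)
    print("arm",cv2.minAreaRect(P))
    cv2.imwrite(f"pics/w2_{q6:.1f}.png",cv2.resize(g[c[1]-60:c[1]+60,c[0]-60:c[0]+60].astype(np.uint8),None,fx=5,fy=5)[:,:,::-1])
E
```

```text
knob_grip [(0.89, array([312., 198.]), array([0.4784, 0.0338, 0.127 ])), (0.72, array([ 19., 296.]), array([ 0.2808, -0.4631,  0.127 ]))]
lock_tip [(0.88, array([392.,  44.]), array([0.4174, 0.1626, 0.17  ])), (0.54, array([176., 274.]), array([ 0.4414, -0.0996,  0.17  ]))]
sil [311.8, 197.4] [0.4779 0.0335 0.127 ]
7.9833 69
line pts mean [0.4799 0.0416]  dir [0.545 0.839]
arm ((0.47252508997917175, 0.06406224519014359), (0.05565810576081276, 0.13757659494876862), 14.791818618774414)
knob_grip [(0.88, array([545., 221.]), array([0.2959, 0.2388, 0.127 ])), (0.76, array([308., 190.]), array([0.4797, 0.0325, 0.127 ]))]
lock_tip [(0.92, array([457., 268.]), array([0.4166, 0.1674, 0.17  ])), (0.66, array([591., 254.]), array([0.2703, 0.2954, 0.17  ]))]
sil [545.7, 220.8] [0.2953 0.2385 0.127 ]
9.7333 163
line pts mean [0.3103 0.21  ]  dir [ 0.808 -0.589]
arm ((0.2786557674407959, 0.29498159885406494), (0.03742619976401329, 0.05090821161866188), 13.707730293273926)
knob_grip [(0.98, array([317., 187.]), array([0.4796, 0.0338, 0.127 ]))]
lock_tip [(0.94, array([258., 334.]), array([0.4137, 0.1679, 0.17  ]))]
sil [314.4, 189.4] [0.4793 0.037  0.127 ]
11.4833 69
line pts mean [0.4809 0.0437]  dir [0.372 0.928]
arm ((0.48833155632019043, 0.07573365420103073), (0.14593148231506348, 0.056627050042152405), 87.83941650390625)
```

```bash
python3 - <<'E'
from h import *
k=[.479,.0345]
st=get_state()
move_l([*k,.105],velocity=.12)
def p(l):
    s=get_state(); print(l,round(s["clock"],2),s["position"].round(4),s["contact_force"].round(2),s["wrist_torque"].round(3),round(s["finger_gap"],3),s["q"][5].round(4))
p("down"); grab(40); p("grab"); sleep(.2);p("..")
q=np.array(get_state()["q"])
for i in range(10):
    q[5]+=.0314; set_joints(q); p(i)
E
```

```text
down 13.04 [0.4796 0.0345 0.1056] [ 0.23  0.81 -0.02] [-0.039 -0.042  0.005] 1.001 -2.5091
grab 13.53 [0.4792 0.0344 0.1055] [-2.16  0.17  5.09] [-0.072  0.3   -0.02 ] 0.457 -2.5091
.. 13.72 [0.4791 0.0344 0.1055] [-1.68 -0.49  5.78] [-0.014  0.361  0.   ] 0.458 -2.5091
0 13.97 [0.4791 0.0344 0.1055] [-0.69 -0.25  1.93] [-0.08   0.119  0.027] 0.46 -2.4784
1 14.22 [0.4792 0.0344 0.1055] [-0.63  0.27  2.66] [0.007 0.159 0.083] 0.455 -2.4473
2 14.47 [0.4792 0.0344 0.1055] [-0.8   0.21  2.61] [-0.016  0.176  0.03 ] 0.457 -2.4159
3 14.72 [0.4792 0.0344 0.1055] [-0.95  0.33  2.57] [0.073 0.229 0.016] 0.455 -2.3845
4 14.97 [0.4792 0.0344 0.1055] [-1.26  0.46  2.79] [ 0.126  0.197 -0.025] 0.456 -2.3531
5 15.22 [0.4792 0.0345 0.1055] [-1.11  0.39  3.2 ] [ 0.103  0.211 -0.039] 0.461 -2.3217
6 15.47 [0.4792 0.0344 0.1055] [-0.68  0.76  3.87] [ 0.148  0.22  -0.064] 0.456 -2.2903
7 15.72 [0.4792 0.0345 0.1055] [-0.61  0.74  3.64] [ 0.197  0.185 -0.106] 0.453 -2.259
8 15.97 [0.4792 0.0344 0.1055] [-1.18  1.11  3.59] [ 0.202  0.183 -0.056] 0.451 -2.2276
9 16.23 [0.4792 0.0345 0.1055] [0.11 0.83 4.01] [0.166 0.204 0.026] 0.454 -2.1963
```

Torque about the knob axis swings ±0.1 per click, as the task describes, with low lateral force. Continuing click by click, feeling in the first 0.4 of each click.

```bash
cat > turn.py <<'E'
from h import *
C=np.pi/10; q0=-2.5091
q=np.array(get_state()["q"]); q[:5]=q[:5]
def go(x): q[5]=q0+x*C; set_joints(q)
def tz(): return get_state()["wrist_torque"][2]
def avg():
    v=[]
    for _ in range(6): v.append(tz()); sleep(.02)
    return np.mean(v)
found=None; log=[]
for n in range(1,17):
    if get_state()["clock"]>52: print("time"); break
    go(n); row=[round(tz(),3)]
    if n+.4>17.6: break
    x=.1
    while x<.42:
        go(n+x); t=tz()
        if t>.085: t=avg()
        row.append((round(x,2),round(float(t),3)))
        if t>.14 or (x>.28 and t>.115): found=n; break
        x+=.04 if t>.105 else .1
    print(n,row)
    if found: break
print("found",found,get_state()["clock"],get_state()["contact_force"].round(2),get_state()["q"][5])
E
python3 turn.py
```

```text
1 [np.float64(0.021), (0.1, 0.032), (0.2, 0.063), (0.3, 0.024), (0.4, 0.011)]
2 [np.float64(-0.016), (0.1, 0.041), (0.2, 0.079), (0.3, 0.054), (0.4, -0.008)]
3 [np.float64(-0.04), (0.1, 0.066), (0.2, 0.074), (0.3, 0.013), (0.4, 0.077)]
4 [np.float64(-0.043), (0.1, 0.098), (0.2, 0.163)]
found 4 21.075 [2.84 0.94 1.44] -1.1905944898506198
```

It reads 0.163 at 0.2 past the 4th click. I'll recheck this with averages in place, slightly back and in place again.

```bash
python3 - <<'E'
from h import *
C=np.pi/10; q0=-2.5091
q=np.array(get_state()["q"])
def avg():
    v=[]
    for _ in range(8): v.append(get_state()["wrist_torque"][2]); sleep(.02)
    return round(np.mean(v),3),round(np.std(v),3)
print("at .2",avg())
for x in(4.0,4.1,4.2): 
    q[5]=q0+x*C; set_joints(q); print(x,avg())
f=grab_frame("scene");print(get_state()["clock"],get_state()["finger_gap"])
cv2.imwrite("pics/c2.png",cv2.resize(f["img"][160:250,280:400],None,fx=6,fy=6,interpolation=cv2.INTER_CUBIC)[:,:,::-1])
E
```

```text
at .2 (np.float64(0.165), np.float64(0.029))
4.0 (np.float64(0.008), np.float64(0.037))
4.1 (np.float64(0.102), np.float64(0.031))
4.2 (np.float64(0.182), np.float64(0.027))
22.4083 0.4569362845232968
```

View pics/c2.png

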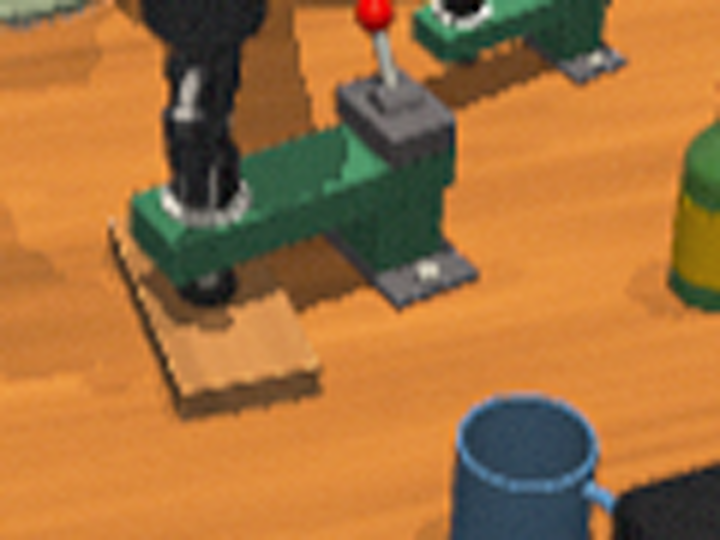

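The picture shows the shoe down on the board, and the firm torque repeats (0.165, then 0.182), so contact is at click 4 from the start. Turning back exactly four, releasing, and comparing the white line with the starting picture.

```bash
python3 - <<'E'
from h import *
C=np.pi/10; q0=-2.5091
q=np.array(get_state()["q"])
q[5]=q0; set_joints(q); sleep(.1)
v=[]
for _ in range(6): v.append(get_state()["wrist_torque"][2]); sleep(.02)
s=get_state();print("rest torque",np.mean(v),s["q"][5],s["clock"])
let_go(); s=get_state(); print(s["contact_force"].round(2),s["finger_gap"])
move_l([.476,.039,.25],velocity=.15); 
q=np.array(get_state()["q"]);sleep(.1)
st=get_state();f=grab_frame("wrist");print(st["clock"],st["position"],st["q"][5])
a=cv2.imread("pics/w1.png")[140:235,265:370];b=f["img"][140:235,265:370,::-1]
cv2.imwrite("pics/c3.png",cv2.resize(np.hstack([a,b]),None,fx=3.7,fy=3.7,interpolation=cv2.INTER_CUBIC))
E
```

```text
rest torque 0.012393805422184026 -2.508791628855307 23.8083
[-0.26  0.4  -0.04] 0.996192241253084
25.55 [0.47532872 0.03902184 0.24898438] -2.50013715315531
```

View pics/c3.png

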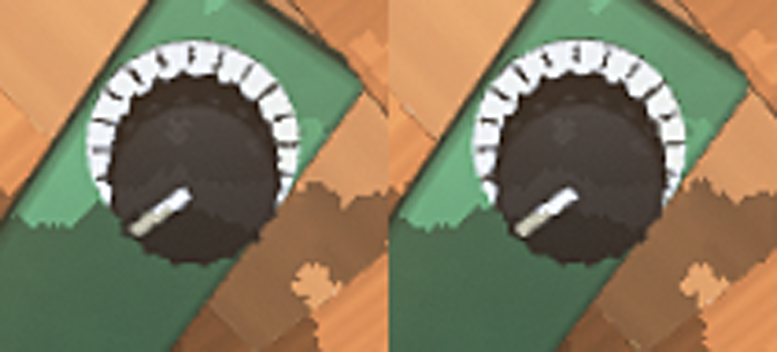

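The white line is at the same angle as at the start, which is 4 clicks back from contact. Now the lever: push the ball along the jig's +x with shut fingers.

```bash
python3 - <<'E'
from h import *
th=.258;u=np.array([np.cos(th),np.sin(th)]);v=np.array([-u[1],u[0]])
P=np.array([.479,.0345])+.14*v; print("pivot",P)
def at(d,z): return [*(P+d*u),z]
def p(l):
    s=get_state(); d=(s["position"][:2]-P)@u; print(l,round(s["clock"],2),round(d,4),s["position"].round(4),s["contact_force"].round(2),s["q"].round(2))
movep(at(-.085,.25),down(th)); grab(20); p("above")
move_l(at(-.085,.158)); p("low")
move_l(at(-.062,.158),velocity=.1); p("near")
r=move_l(at(.035,.158),velocity=.05,until_force=8); p(f"pushed {r}")
move_l(at(-.07,.158)); move_l(at(-.085,.26)); p("back")
movep([.42,.06,.30],down(th)); sleep(.1)
st=get_state();f=grab_frame("wrist")
print([(round(d["score"],2),((wrist_on(f,st,d["centre"],.172)[:2]-P)@np.c_[u,v]).round(4)) for d in tip_of("wrist","lock_tip")])
cv2.imwrite("pics/w3.png",f["img"][:,:,::-1])
E
```

```text
pivot [0.44327938 0.16986631]
above 29.71 -0.085 [0.361  0.1482 0.25  ] [ 0.23  0.47 -1.15] [ 0.2   0.01 -0.53  1.03  0.    1.51]
low 30.48 -0.0846 [0.3615 0.1483 0.1585] [ 0.08 -1.2  -0.9 ] [ 0.2   0.1  -0.69  0.78  0.    1.51]
near 30.86 -0.0615 [0.3838 0.1541 0.1584] [-0.76 -1.1   0.3 ] [ 0.2   0.15 -0.64  0.79 -0.    1.52]
pushed True 32.12 0.0028 [0.446  0.1706 0.1568] [-0.61 -0.72  0.32] [ 0.21  0.27 -0.48  0.83 -0.    1.52]
back 33.59 -0.085 [0.3611 0.1482 0.2593] [ 0.37  0.1  -1.06] [ 0.2   0.01 -0.51  1.06 -0.    1.51]
[(0.7, array([ 0.0314, -0.0018])), (0.53, array([ 0.1341, -0.2273]))]
```

View pics/w3.png

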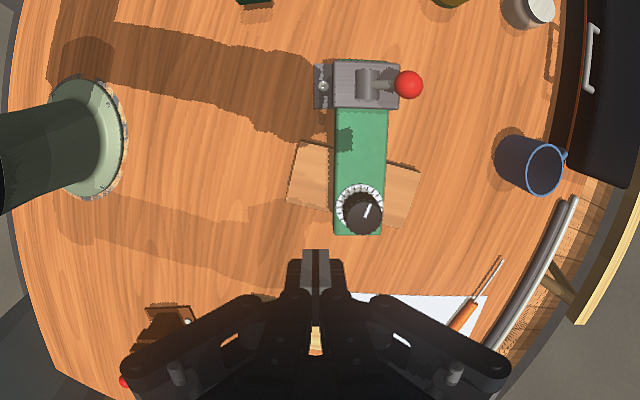

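The ball at (408,85) now leans to jig +x, about +31 mm against the 29 mm expected. The lever came up against its stop and the knob is untouched. The gripper is clear, so I'm handing in.

```bash
python3 -c "
from h import *
s=get_state();print(s['clock'],s['contact_force']);print(sign_off())"
```

```text
34.3167 [-0.62976625 -0.20331242  0.48856035]
the job is handed in; nothing more can be done
None
```

The jig is set: knob turned down to contact, turned back four clicks, and the red lever thrown over to locked. I handed in at 34 s of the 67 s allowed, with the gripper clear of everything.

- **Jig chosen:** the large green one with a board under its shoe. The brown jig and the small green look-alike were left alone.
- **Knob down:** I turned it clockwise one click at a time. Four clicks from where it started, it went firm 0.2 click further on. The torque averaged 0.165 N m there and 0.182 on a repeat, against at most about 0.08 at the same point of the free clicks, and below the 0.23 that counts as forcing.
- **Knob back:** I turned it back four clicks and let it go. The torque was about zero at rest, and the white line stood at the same angle as in the starting picture, as it should after four clicks down and four back.
- **Lever:** I pushed the ball over until it met about 8 N at its stop. The ball then measured about 31 mm on the jig's +x side, where about 29 mm was expected, which is within measuring error.

No check failed. Two things I did not confirm: I never read the knob's absolute click number, and I only counted clicks relative to contact. I also made no separate check of the bystanders, though the arm did not go near them.

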